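Close a drill jig on its blank

TASK

Load the drill jig by pushing with the fingertips only, lifting nothing: push the wooden blank fully home against the end stop of its channel, then tip the hinged leaf with the two drill bushes over and down flat onto the blank, then swing the latch by its knob fully across the leaf so that it is locked shut. Leave the other things on the bench where they are.

Things in the scene. Friction and masses are not known exactly. Their poses are not given: they have to be found in the camera images.
- jig: Leaf drill jig, screwed down. Origin: underside of its grey base, below mid-width of the channel. x: along the channel from open mouth to end stop; y: to the hinge side; z up. Base x -90 to 55, y -62 to 48, top (channel floor) z 12; 4 mm screw heads at its corners. Steel rails x -30 to 35, |y| 13 to 25, tops z 26; base clear before the mouth.
- blank: Loose pine block 75 x 24 x 16 mm, about 30 g, flat on the channel floor, partly in the channel, its near end sticking out over the base. Origin: centre of its underside; its y axis is its length. Home: origin at x -2.5 of the jig, near end at x -40, 10 mm outside the rails. It starts 20 to 40 mm short of that.
- end_stop (a point): Point on the end stop's face, on the channel floor at mid-width (x 35, y 0, z 12 mm of the jig). The stop is 12 mm thick and 50 wide, its top at z 27. Fully home, the blank's far end touches it.
- leaf (a joint): Leaf hinge, rad: 0 = shut, flat over the blank; 2.2 = open stop; starts 1.75 to 2.15, leaning back from the channel. Axis along the jig's x at y 30, z 33. Stiff (0.03 N m): stays put near upright, drops shut from below about 55 degrees. A tongue under it (6 mm thick, 12.5 deep) drops behind the blank's near end (3.5 mm play): if the blank is not home, it cannot shut.
- leaf_edge (a point): Middle of the free edge of the leaf, 56 mm from the hinge axis, at x -9 of the jig and half the leaf's thickness. The leaf is a steel plate, 200 g, 7 mm thick, x -50 to 32 of the jig, with two brass drill bushes 3 mm proud of its top. Shut: free edge at y -26, top at z 36.5.
- latch (a joint): Swing latch on an upright post at x 0, y -46 of the jig, rad: 0 = bar along the jig's +x, clear of the leaf; grows anticlockwise from above; at its stop, 1.571, the bar points to +y, square across the leaf. Starts -0.5 to 0.15; stays where left (friction 0.03 N m). Bar 14 mm wide, 40 long from the pivot, top at z 43.5, underside 1 mm above the shut leaf.
- latch_knob (a point): Middle of the top of the latch's upright black finger knob: 14 mm diameter from z 53.5 to 70.5 of the jig, thinner below, 33 mm from the latch's pivot.
- spare_blank: Second pine block like the blank, 75 x 24 x 16 mm, lying on the bench away from the jig. Origin: centre of its underside. Leave alone.
- pin_drill: Brass pin vice, 12 x 116 x 12 mm, lying. Origin: centre of its underside. Leave alone.
- dowel_pin: Beech dowel 12 mm thick, 42 mm tall, standing on end. Origin: centre of its underside. Leave alone.
- nuts: Glass jar of nuts with red lid, 51 mm across, 72 mm tall. Origin: centre of its underside. Leave alone.
- spool: Spool of solder, 56 mm across, 30 mm tall. Origin: centre of its underside. Leave alone.
- pencil_1: Pencil 138 mm long, lying. Origin: centre of its underside. Leave alone.
Mind the look-alikes: they are no part of the job. Leave any orange look-alike of the blank alone.

How it is judged:
By the outcome, as a careful person would: the job done as asked, in the order asked, and still so for the second after the job is handed in, with the robot touching nothing.
It also fails if it takes over 61 s, if anything falls off the work surface, if the arm or the gripper's body presses on something with over 40 N, if the wrist force passes 120 N, or if a joint passes its speed limit or range.

ROBOT

A 6-joint arm with a two-finger parallel gripper is mounted at the origin on the work surface; the furniture and walls round the work are solid. World frame = base frame: x ahead of the robot, y to its left, z up, the work surface at z = 0. Lengths are in mm, angles in degrees, forces in N, time in s.
With the tool pointing down it reaches from about 325 to 925 mm from the base axis. Payload 3.1 kg.
Tool frame: the origin (TCP) lies at the very end of the fingers, on their centre line; the grasp point (between the pads) lies grasp_offset behind it (grasp_offset is the distance from the TCP to the grasp point, in mm); z points along the fingers, y is the line along which they close (so a half turn about z gives the same grasp; the last joint's range is limited). The gripper opens to 85 mm and grips with 20 to 120 N. Pads are 22 mm wide; open, the fingers measure 114 mm over their backs; the gripper's body (76 mm by 85 mm) begins 54 mm behind the grasp point. The pads swing forward as they close: fully open they stand 13 mm farther back than shut.
Start: joints at [-76.1, 12.427, 92.441, -0, 75.132, -6.429], TCP at [217.148, -586.077, 231.3] pointing down, gripper open.
Joint ranges: [-157.48, 157.48], [-44.54, 120.13], [17.64, 146.25], [-64.5, 244.5], [7.68, 150.69], [-147.95, 147.95]. Speed limits (degrees/s): [159.86, 159.86, 180, 180, 180, 180].

INTERFACE

Orientations are given as [roll, pitch, yaw] about the fixed x, y, z axes, in that order (R = Rz(yaw) Ry(pitch) Rx(roll)).
In Python, from station import * gives the robot as it stands. Calls block until the motion is done:
- goto(position, orientation): joint-space move of the TCP to a pose.
- move_l(position, attitude=None, speed=150): straight line of the TCP; attitude=None keeps the orientation; speed is the mean speed in mm/s.
- move_j(angles): joint-space move.
- grip(opening, squeeze=None): finger opening in mm; squeeze is the grip in N (None keeps the last); returns when the fingers have stopped.
- wait(seconds).
- solve_ik(position, orientation): joint angles nearest the present ones, or None.
- get_obs(): the state.
- get_image(name): name is "scene" or "top"; returns the picture (400x640x3 uint8, red, green, blue); there is no depth.
- get_calibration(name): a dict with "fx", "fy", "cx", "cy" (pixels), "R" (3x3) and "t" (3): a world point X has camera coordinates R X + t. Camera axes: x right, y down, z forward; pixel columns grow to the right and rows downward; lengths in mm; the calibration is good to about 2 mm. A picture is of the moment at which its call begins. get_calibration takes no time and is no camera call.
A pose or a line that the arm cannot do raises Unreachable and nothing moves.
- sign_off(): hands the job in; it is judged then, once.
Trained networks look in the newest picture that a camera, given by its name, has taken for a name from the list of things; names that differ only in an ending like _2 or _b are one class to them, and where a whole thing is asked for, a point or a joint stands for the part that bears it (a point fixed in the world has none). Each returns a list of dicts, best first, with "score" (0 to 1); they miss things now and then, are a little off and sometimes report something else, mostly with a low value. They report only what shows in the picture. A call takes as long as a camera call. They do not tell look-alikes from the thing itself.
- spot_in(name, camera): "extent" ([centre column, centre row, width, height] in pixels, round what is visible of it).
- regions_of(name, camera): "region" (400x640 bool, what is visible of it) and "extent" ([centre column, centre row, width, height] in pixels, round what is visible of it).
The state is a dict: "t": time; "joint_pos": joint angles; "qvel": joint speeds; "effort": joint torques, N m; "tcp_pos": TCP position; "ee_rot": TCP orientation; "wrist_force": force on the tool from outside, world axes, zero at the start; "moment": the same for the moment, N m; "grip_width": finger opening in mm; "grip_force": force on a finger pad.
Only numpy, scipy, OpenCV 4.12 (cv2) and the standard library are available. Lean on these libraries where they do the work, as an engineer would, in place of code of your own. Each camera call takes 0.05 s, during which the arm holds its last target. There are 200 camera calls.

## Working session

There is one attempt and no reset: what is moved stays moved. The work goes in short steps, each a Python script; the robot and the scene stay as the last script left them, time stands still between calls to the robot, and variables do not carry over. Pictures are saved under pics/ and viewed, at most 10 in all, crops included, and the job is handed in when it is done.

```bash
ls; mkdir -p pics
python3 - <<'E'
from station import *
import cv2,numpy as np
for n in("scene","top"):
    im=get_image(n); cv2.imwrite(f"pics/{n}0.png",im[...,::-1])
    c=get_calibration(n); print(n,c["fx"],c["cx"],c["cy"],np.round(c["R"],3).tolist(),np.round(c["t"],1))
    print("cam",-np.array(c["R"]).T@np.array(c["t"]))
    for o in["jig","blank","end_stop","leaf","leaf_edge","latch","latch_knob"]:
        print(o,[(round(d["score"],2),np.round(d["extent"]).tolist()) for d in spot_in(o,n)[:3]])
o=get_obs();print(o["t"],o["tcp_pos"],o["ee_rot"],o["grip_width"],o["wrist_force"])
E
```

```text
pics
scene 414.11341213322845 321.5804860917282 205.64435961679467 [[0.527, -0.85, 0.011], [-0.38, -0.248, -0.891], [0.76, 0.465, -0.453]] [-288.6  241.3  699.6]
cam [-288.01512052 -511.10136691  535.47513354]
jig [(0.73, [354.0, 208.0, 29.0, 48.0])]
blank [(0.61, [330.0, 248.0, 20.0, 23.0])]
end_stop [(0.58, [353.0, 209.0, 34.0, 48.0])]
leaf [(0.86, [353.0, 198.0, 21.0, 25.0])]
leaf_edge [(0.97, [353.0, 198.0, 24.0, 24.0])]
latch []
latch_knob [(0.66, [352.0, 198.0, 27.0, 27.0])]
top 423.71745822550554 319.29233896024925 200.78709184681676 [[-0.002, -1.0, 0.019], [-0.997, 0.001, -0.076], [0.076, -0.019, -0.997]] [-50.2 504.3 987.2]
cam [ 427.31715008  -31.59339461 1023.58632097]
jig [(0.56, [349.0, 167.0, 52.0, 61.0]), (0.42, [345.0, 169.0, 12.0, 31.0])]
blank [(0.65, [341.0, 237.0, 19.0, 30.0]), (0.62, [346.0, 170.0, 13.0, 31.0])]
end_stop [(0.73, [348.0, 167.0, 50.0, 55.0])]
leaf [(0.94, [328.0, 159.0, 15.0, 35.0])]
leaf_edge [(0.94, [329.0, 161.0, 14.0, 39.0])]
latch [(0.49, [369.0, 148.0, 14.0, 21.0])]
latch_knob [(0.72, [369.0, 150.0, 13.0, 22.0])]
0.8 [ 217.1632062  -586.08600091  231.31599462] [1.79998642e+02 1.56528661e-03 2.03309461e+01] 85.08834380263502 [1.01108894 0.69289765 0.2144465 ]
```

Run:
```python
import cv2,numpy as np
a=cv2.imread("pics/top0.png");b=cv2.imread("pics/scene0.png")
A=cv2.resize(a[120:260,290:410],None,fx=5,fy=5,interpolation=cv2.INTER_CUBIC)
A=A[:600]
cv2.imwrite("pics/topc.png",A)
cv2.imwrite("pics/scc.png",cv2.resize(b[150:275,280:430],None,fx=4.8,fy=4.8,interpolation=cv2.INTER_CUBIC))
```

```text
(no output)
```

View pics/topc.png

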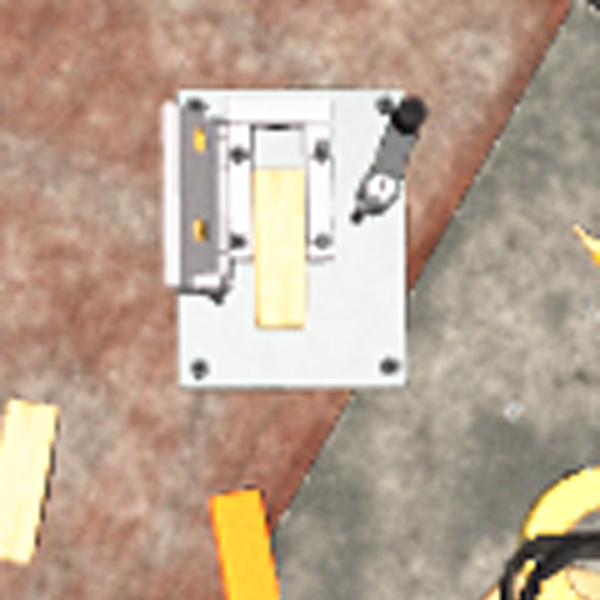

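View pics/scc.png

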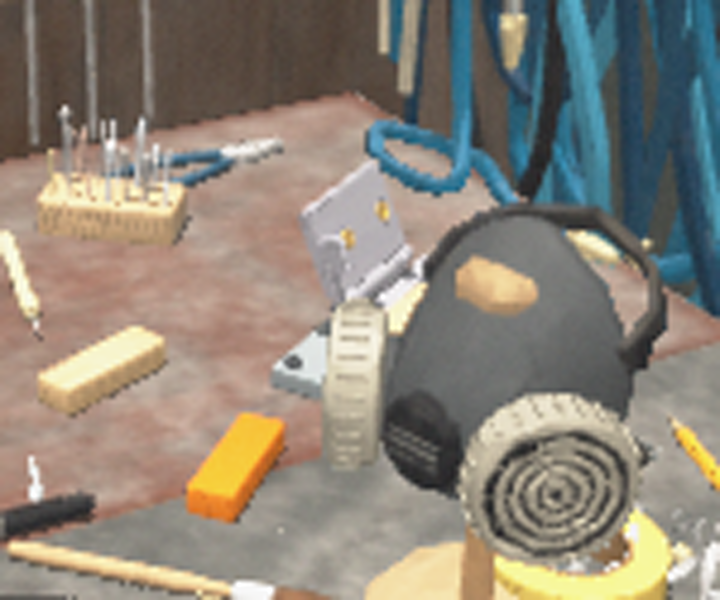

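View pics/top0.png

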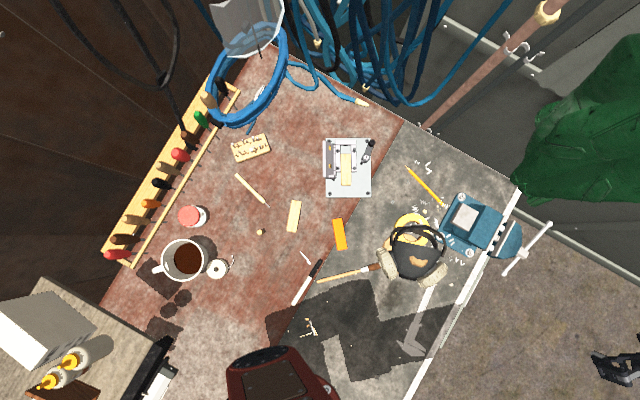

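The top view shows the jig nearly axis-aligned. In the 5x crop, the base corners are (179,90), (407,90), (407,387) and (179,388). The blank spans x 255–305 and y 168–328, about 20 mm clear of the stop. The leaf leans left, towards +y. The latch pivot is near (380,188) and the knob at (408,113). In the scene view a respirator hides the jig's front, and the orange block is a look-alike.

```bash
cat > h.py <<'E'
from station import *
import numpy as np, cv2
from scipy.optimize import least_squares
C=get_calibration("top"); R=np.array(C["R"]); t=np.array(C["t"])
def proj(X,C=C):
    c=np.atleast_2d(X)@np.array(C["R"]).T+np.array(C["t"]); return np.c_[C["fx"]*c[:,0]/c[:,2]+C["cx"],C["fy"]*c[:,1]/c[:,2]+C["cy"]]
def back(uv,z):
    d=R.T@np.array([(uv[0]-C["cx"])/C["fx"],(uv[1]-C["cy"])/C["fy"],1]); o=-R.T@t
    return o+d*(z-o[2])/d[2]
def crop(u,v): return np.array([u,v])/5+[290,120]-0.4   # crop pixel -> full pixel centre
def tow(J,p):  # jig -> world
    x,y,a=p; J=np.atleast_2d(J); c,s=np.cos(a),np.sin(a)
    return np.c_[x+c*J[:,0]-s*J[:,1],y+s*J[:,0]+c*J[:,1],J[:,2]]
E
python3 - <<'E'
from h import *
J=np.array([[55,48,12],[55,-62,12],[-90,-62,12],[-90,48,12]],float)
uv=np.array([crop(*q) for q in[(179,90),(407,90),(407,387),(179,388)]])
f=lambda p:(proj(tow(J,p))-uv).ravel()
s=least_squares(f,[580,-80,0]);p=s.x;print(p,np.degrees(p[2]),np.round(s.fun,2))
np.save("p.npy",p)
def toj(w):
    d=w[:2]-p[:2];c,s_=np.cos(p[2]),np.sin(p[2]);return np.round([c*d[0]+s_*d[1],-s_*d[0]+c*d[1]],1)
for n,q,z in[("blank near",(280,328),28),("near bottom",(280,328),12),("blank far",(280,168),28),("left",(255,250),28),("right",(305,250),28),("pivot",(380,188),45),("knob",(408,113),70.5),("stop edge",(280,124),27),("screw",(389,367),16),("leaf edge",(167,195),85)]: print(n,toj(back(crop(*q),z)),z)
g=back(crop(213,493),16);print("orange",g,toj(g))
im=cv2.imread("pics/top0.png")[120:240,290:410];im=cv2.resize(im,None,fx=5,fy=5,interpolation=cv2.INTER_CUBIC)
E
```

```text
[ 6.03540058e+02 -1.14303920e+02 -3.82679940e-03] -0.2192594547847012 [ 0.05 -0.16 -0.27  0.1   0.2   0.2   0.03 -0.14]
blank near [-63.1   0.8] 28
near bottom [-61.2  -0.5] 12
blank far [13.6  0.5] 28
left [-25.9  12.5] 28
right [-25.8 -11.2] 28
pivot [  1.1 -44.9] 45
knob [ 31.2 -54.7] 70.5
stop edge [35.   0.4] 27
screw [-80.3 -52.4] 16
leaf edge [-9.8 55.9] 85
orange [462.89204011 -81.77126834  16.        ] [-140.8   32. ]
```

```bash
cat >> h.py <<'E'
try: p=np.load("p.npy")
except Exception: p=None
Y=lambda d=0:[180,0,np.degrees(p[2])+d]
W=lambda x,y,z:tow([x,y,z],p)[0].tolist()
def st(m=""):
    o=get_obs();d=np.array(o["tcp_pos"])[:2]-p[:2];c,s=np.cos(p[2]),np.sin(p[2])
    print(m,"t%.1f"%o["t"],"jig",np.round([c*d[0]+s*d[1],-s*d[0]+c*d[1],o["tcp_pos"][2]],1),"F",np.round(o["wrist_force"],1),"j6 %.0f"%o["joint_pos"][5],"w%.1f"%o["grip_width"]); return o
E
python3 - <<'E'
from h import *
grip(0)
goto([217,-586,300],[180,0,20.3])
goto(W(-86,0,200),Y()); st()
move_l(W(-86,0,60),speed=200); move_l(W(-86,0,17),speed=80); st()
move_l(W(-73,0,17),speed=60); st()
for x in(-62,-56,-52,-51,-50): 
    move_l(W(x,0,17),speed=30); o=st(x)
    if np.linalg.norm(o["wrist_force"][:2])>15: break
cv2.imwrite("pics/t1.png",cv2.resize(get_image("top")[120:240,290:410,::-1],None,fx=5,fy=5,interpolation=cv2.INTER_CUBIC))
E
```

```text
t4.0 jig [-85.9  -0.8 200.1] F [-0.3 -0.2  0.1] j6 70 w0.2
 t5.5 jig [-86.2   0.1  16.6] F [-0.7  0.4 -0.2] j6 70 w-0.3
 t5.9 jig [-71.9  -0.2  17.6] F [-0.7  0.5 -0.2] j6 71 w-0.0
-62 t6.4 jig [-63.9   0.3  16.3] F [-5.3 -0.9  3.1] j6 71 w-0.1
-56 t6.8 jig [-64.5   1.4  13.6] F [-14.6  -0.9   2.9] j6 71 w-0.1
-52 t7.0 jig [-64.8   1.9  12.2] F [-22.6  -0.9   5.4] j6 71 w0.2
```

View pics/t1.png

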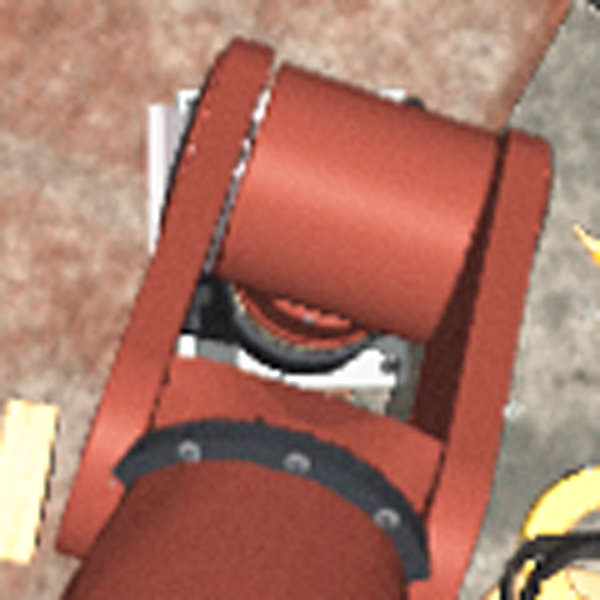

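The arm hides the jig, but the leaf's outer edge has moved from column 167 to about 150, so the gripper knuckles have pushed the open leaf or its tongue towards its open stop. I'll back off and push again with the tool tilted back from the leaf.

Run:
```python
from h import *
import station; print(getattr(station,"grasp_offset",None))
move_l(W(-72,0,17),speed=60); move_l(W(-90,-3,20),speed=80); st()
A=[180,-25,np.degrees(p[2])]
move_l(W(-92,-4,40),A,speed=80); st("tilt")
move_l(W(-88,-4,18.5),speed=80)
for x in(-72,-66,-60,-56,-53,-51,-50,-49):
    move_l(W(x,-4,18.5),speed=30); o=st(x)
    if np.linalg.norm(o["wrist_force"])>12: break
```

```text
18.700000000000003
 t8.0 jig [-90.   -3.1  20.2] F [ 0.8 -0.8 -0.4] j6 70 w-0.1
tilt t8.8 jig [-91.4  -4.4  40.5] F [-0.1 -0.3 -0.3] j6 42 w-0.1
-72 t9.9 jig [-72.   -3.9  18.4] F [-0.1  0.   0.5] j6 40 w-0.2
-66 t10.3 jig [-65.7  -4.1  18.6] F [-0.7  0.3  0.6] j6 41 w-0.2
-60 t10.6 jig [-59.7  -4.1  18.6] F [ 0.8 -0.1 -0. ] j6 42 w-0.0
-56 t10.9 jig [-55.7  -4.1  18.6] F [-0.   0.3  0.2] j6 42 w-0.2
-53 t11.2 jig [-52.8  -4.1  18.6] F [-0.1  0.2  0. ] j6 43 w-0.2
-51 t11.4 jig [-50.9  -4.   18.5] F [ 0.2 -0.6 -0.7] j6 43 w-0.0
-50 t11.7 jig [-50.4  -3.9  18.3] F [-1.5  0.4  1.5] j6 43 w0.2
-49 t11.9 jig [-50.2  -3.8  18. ] F [-7.1 -1.9  4.8] j6 43 w0.5
```

Run:
```python
from h import *
move_l(W(-62,-4,18.5),speed=60); move_l(W(-110,-4,120),speed=250)
goto(W(-20,130,230),Y()); st()
cv2.imwrite("pics/t2.png",cv2.resize(get_image("top")[120:240,290:410,::-1],None,fx=5,fy=5,interpolation=cv2.INTER_CUBIC))
```

```text
t13.7 jig [-21.5 130.1 226.7] F [-0.5 -0.2 -0.6] j6 85 w-0.3
```

View pics/t2.png

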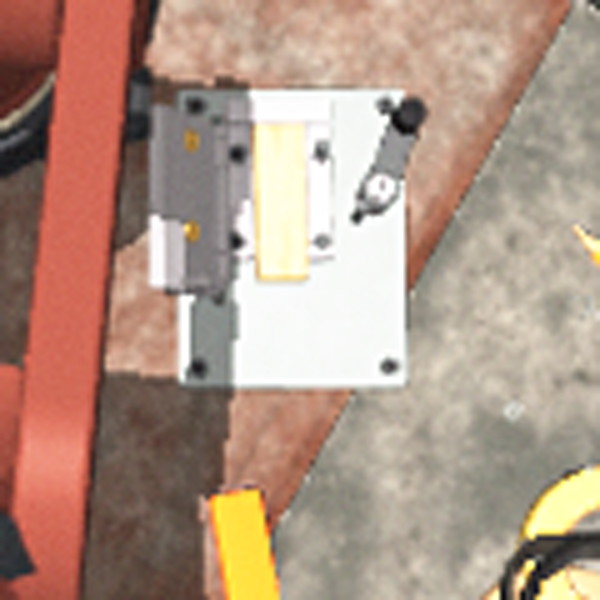

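The picture shows the blank's far end touching the stop (near row 124) and its near end at row 280, so it is home. The leaf is fully open and the latch hasn't moved. Next is tipping the leaf from behind.

Run:
```python
from h import *
goto(W(-9,100,130),Y()); move_l(W(-9,98,66),speed=150); st()
for y in(80,60,45,30,20,8):
    move_l(W(-9,y,66+(2 if y<50 else 0)),speed=70); st(y)
move_l(W(-9,30,90),speed=200); move_l(W(-9,130,230),speed=300); st()
cv2.imwrite("pics/t3.png",cv2.resize(get_image("top")[120:240,290:410,::-1],None,fx=5,fy=5,interpolation=cv2.INTER_CUBIC))
```

```text
t14.8 jig [-7.6 98.1 67.7] F [ 0.8 -0.3  0.8] j6 82 w0.4
80 t15.2 jig [-8.6 79.2 66.6] F [ 0.1  0.6 -0.2] j6 80 w-0.3
60 t15.7 jig [-9.2 59.2 65.8] F [-0.2  0.  -0.2] j6 78 w0.0
45 t16.0 jig [-8.9 44.3 68.1] F [ 0.2 -0.3 -0.2] j6 77 w0.0
30 t16.4 jig [-8.9 29.3 68.1] F [ 0.7 -0.   0.1] j6 75 w-0.1
20 t16.7 jig [-8.9 19.4 68.1] F [-0.1  0.1  0.7] j6 75 w0.1
8 t17.0 jig [-8.9  7.4 68.1] F [-0.8 -0.3 -0.1] j6 73 w-0.3
 t18.0 jig [-10.  129.4 228.2] F [ 0.2 -0.1 -0.1] j6 85 w0.1
```

View pics/t3.png

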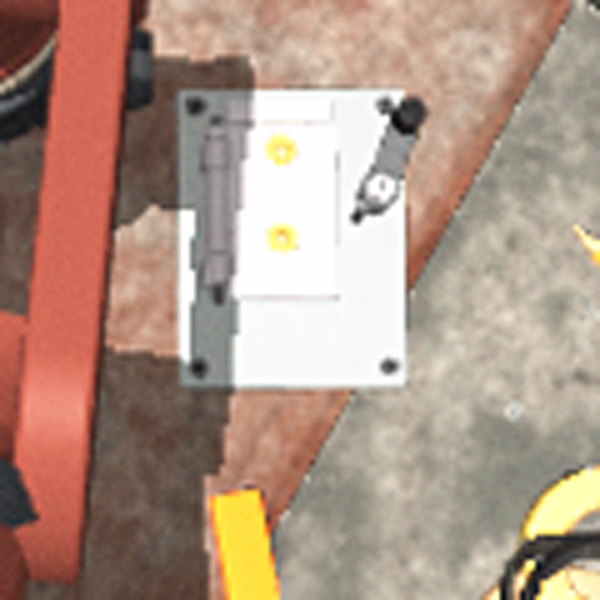

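The leaf lies flat: both bushes show from above at (282,150) and (282,238), and the free edge is straight at column 338. I'll check with a light press between the bushes and then swing the latch.

Run:
```python
from h import *
goto(W(-3,-14,110),Y()); move_l(W(-3,-14,45),speed=120)
for z in(40,38,37,36,35):
    move_l(W(-3,-14,z),speed=30); o=st(z)
    if o["wrist_force"][2]>5: break
move_l(W(-3,-14,100),speed=200)
def fp(phi,gap,z=58):
    T=np.array([-np.sin(phi),np.cos(phi)]); k=np.array([0,-46])+33*np.array([np.cos(phi),np.sin(phi)])
    q=k-T*(18+gap); return W(q[0],q[1],z),Y(np.degrees(phi)+90)
a,b=fp(-.3,12,110); goto(a,b); a,b=fp(-.3,12); move_l(a,b,speed=120); st("behind knob")
for phi in np.r_[-.3,np.linspace(-.1,1.571,10)]:
    a,b=fp(phi,0); move_l(a,b,speed=70); o=st("%.2f"%phi)
    if np.linalg.norm(o["wrist_force"])>25: break
else:
  for g in(-1,-2,-3,-4,-5):
    if np.linalg.norm(o["wrist_force"])>8: break
    a,b=fp(1.571,g); move_l(a,b,speed=30); o=st(g)
```

```text
40 t19.9 jig [ -2.9 -14.1  40.3] F [-0.2 -0.5  0.7] j6 72 w0.0
38 t20.1 jig [ -3.2 -14.   37.8] F [ 0.3  0.5 -0.2] j6 72 w-0.1
37 t20.4 jig [ -3.1 -14.   36.9] F [ 0.1 -0.2  0.6] j6 72 w-0.4
36 t20.6 jig [ -2.8 -14.1  36.5] F [-1.7  0.7  3.3] j6 72 w-0.1
35 t20.9 jig [ -2.8 -14.1  36.4] F [-3.3  0.9  7.6] j6 72 w-0.1
behind knob t23.2 jig [ 22.6 -84.3  57.7] F [0.8 0.3 1. ] j6 -6 w0.1
-0.30 t23.5 jig [ 27.  -72.5  59. ] F [ 0.2 -0.6 -0.1] j6 -5 w0.1
-0.10 t23.8 jig [ 31.1 -67.1  58.2] F [ 0.8  0.1 -0.7] j6 -16 w0.1
0.09 t24.2 jig [ 34.3 -61.1  58. ] F [ 0.3 -0.1 -0.1] j6 -26 w-0.1
0.27 t24.5 jig [ 36.5 -54.5  58. ] F [-0.2 -0.  -0.2] j6 -36 w-0.3
0.46 t24.8 jig [ 37.4 -47.6  58. ] F [-0.9 -0.   0.1] j6 -46 w0.4
0.64 t25.2 jig [ 37.  -40.7  58. ] F [-1.  -0.1  0. ] j6 -56 w-0.3
0.83 t25.5 jig [ 35.4 -33.9  58. ] F [ 0.2  0.4 -0.5] j6 -66 w-0.1
1.01 t25.8 jig [ 32.6 -27.6  58. ] F [ 0.5 -0.7  0.5] j6 -76 w-0.1
1.20 t26.2 jig [ 28.6 -21.9  58. ] F [-0.4 -0.4 -1.3] j6 -87 w-0.1
1.39 t26.5 jig [ 23.7 -17.   58. ] F [-0.7  0.3 -1.3] j6 -97 w-0.0
1.57 t26.8 jig [ 17.9 -13.2  58. ] F [0.9 0.4 0.4] j6 -107 w-0.0
-1 t27.1 jig [ 17.2 -13.1  58. ] F [ 0.9  0.1 -0.5] j6 -108 w-0.1
-2 t27.3 jig [ 16.2 -13.   58.1] F [ 1.5  0.9 -1.5] j6 -108 w0.1
-3 t27.6 jig [ 15.9 -13.   58.2] F [ 4.2  1.  -1.5] j6 -108 w-0.4
-4 t27.8 jig [ 15.8 -13.   58.4] F [ 6.4  1.3 -2.6] j6 -108 w0.1
-5 t28.1 jig [ 15.7 -13.   58.5] F [ 8.2  0.7 -5.2] j6 -108 w-0.2
```

Leaf top measured z 36.4 (36.5 when shut), and the latch came up against a firm stop. I'll retreat and check.

Run:
```python
from h import *
move_l(W(35,-15,60),speed=80); move_l(W(40,-20,180),speed=250)
goto([217,-500,300],[180,0,20.3]); o=st()
im=get_image("top"); print([np.round(d["extent"]).tolist()+[round(d["score"],2)] for d in spot_in("latch_knob","top")[:2]])
cv2.imwrite("pics/t4.png",cv2.resize(im[120:240,270:410,::-1],None,fx=5,fy=5,interpolation=cv2.INTER_CUBIC))
cv2.imwrite("pics/top4.png",im[...,::-1])
a=cv2.imread("pics/top0.png");d=(cv2.absdiff(a,im[...,::-1]).max(2)>60); ys,xs=np.nonzero(cv2.erode(d[190:300,150:430].astype(np.uint8),np.ones((2,2)))); print("changed px",len(ys), (xs.min()+150,xs.max()+150,ys.min()+190,ys.max()+190) if len(ys) else "")
```

```text
t31.2 jig [-384.5 -386.8  299.4] F [-0.1  0.4  0.3] j6 -4 w0.1
[[359.0, 158.0, 21.0, 10.0, 0.43], [218.0, 270.0, 20.0, 18.0, 0.37]]
changed px 767 (np.int64(292), np.int64(374), np.int64(280), np.int64(299))
```

View pics/t4.png

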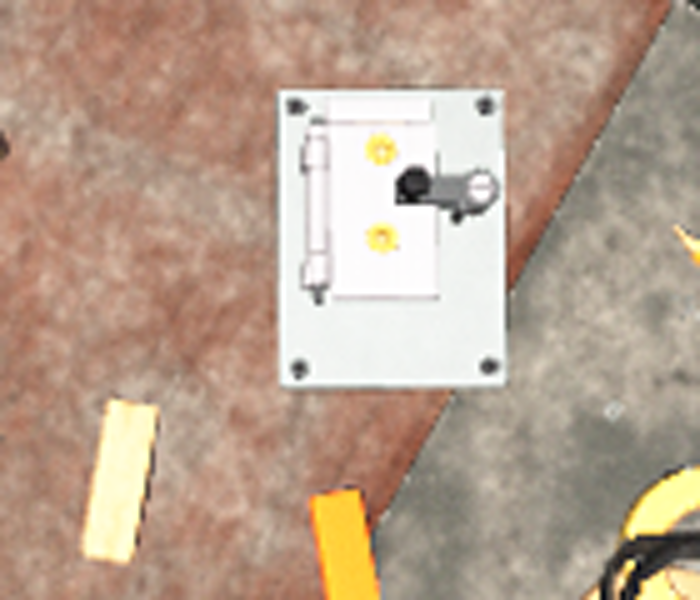

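View pics/top4.png

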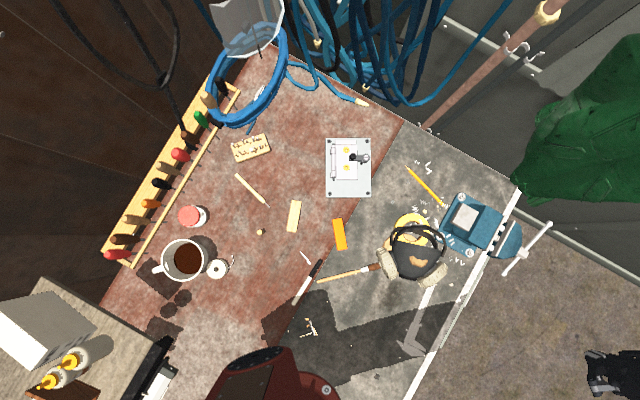

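The crop shows the leaf flat and the latch bar square across it, with the knob at (412,185) and the pivot at (481,188). In the full view the other items are where they started. The only change found on the bench is at the bottom, where the arm's shadow moved.

```bash
python3 -c "
from station import *
print(sign_off())"
```

```text
the job is handed in; nothing more can be done
None
```

The job is handed in at about 31 s: the blank is home against the end stop, the leaf is flat on it and the latch is fully across, though on my first push the gripper nudged the open leaf back towards its open stop (about 23 N) before I tilted the tool.

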